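Truffles into the baking tin under the low rack

TASK

At the cake stall, pick up the steel scoop by its wooden handle and tip both chocolate truffles out of it, nose down, into the square tin that stands under the low wire rack (not into the round bowl beside it). There is little room under the rack: do not knock against it, and leave the tin where it stands. Then set the empty scoop down flat on the table and let go.

Things in the scene. Friction and masses are not known exactly. Their poses are not given: they have to be found in the camera images.
- scoop_grip (a point): Loose steel scoop, 0.16 kg: centre of its wooden handle, a level bar 92 mm long (x), 18 wide (y), 18 high, 40 mm above the scoop's underside and the table. x points to the open nose, y left, z up. The pan, 64 mm wide, starts with a 42 mm high back wall 40 mm ahead of this point. It stands nose away from the robot, and when level it holds the truffles.
- scoop_lip (a point): Middle of the scoop's lip, the open front edge of the pan, 18 mm above its underside: 155 mm ahead (x) of scoop_grip and 22 mm lower; same axes. Side walls reach 42 mm above the underside, 30 mm in the front 37 mm. The floor is flat, then rises to the lip over the front 50 mm at 17 degrees: tipping the nose down by 30 to 40 degrees rolls the truffles out over the lip.
- truffle_a_center (a point): Centre of a dark brown chocolate truffle, a ball of 26 mm diameter, 14 g, loose in the scoop's pan.
- truffle_b_center (a point): Centre of the second truffle, just like the first, beside it in the pan.
- tin: Square open baking tin, bare aluminium, 130 x 130 mm, 45 mm high, walls 4 mm, 0.4 kg, loose, on the table under the left or right half of the rack; a round bowl of the same metal and height is under the other half. Origin: centre of its underside; z up, sides along x and y. Its front wall is within 15 mm of below the rack's front edge.
- rack: Low wire rack fixed on the table: level shelf of steel wires 160 mm deep (x), 360 wide (y), underside 157 mm and top 165 mm above the table, on four thin legs at x = +-70, y = +-180 mm; open front and back. Packets up to 50 mm high stand on the rear 50 mm of the shelf. Origin: on the table below the shelf's middle; x away from the robot (front edge at x = -84 mm), y left, z up.
Mind the look-alikes: they are no part of the job. Of the things that look like the part that bears scoop_grip, the smaller one is meant.

How it is judged:
By the outcome, as a careful person would: the job done as asked, in the order asked, and still so for the second after the job is handed in, with the robot touching nothing.
It also fails if it takes over 70 s, if anything falls off the work surface, if the arm or the gripper's body presses on something with over 40 N, if the wrist force passes 120 N, or if a joint passes its speed limit or range.

ROBOT

A 6-joint arm with a two-finger parallel gripper is mounted at the origin on the work surface. World frame = base frame: x ahead of the robot, y to its left, z up, the work surface at z = 0. Lengths are in m, angles in degrees, forces in N, time in s.
With the tool pointing down it reaches from about 0.35 to 0.875 m from the base axis. Payload 4.2 kg.
Tool frame: the origin (TCP) lies on the centre line of the jaws, within the pads' length; the fingertips stand 11 mm ahead of it and the grasp point (between the pads) lies 8 mm behind it; z points along the fingers, y is the line along which they close (so a half turn about z gives the same grasp; the last joint's range is limited). The gripper opens to 87 mm and grips with 3 to 60 N. Pads are 19 mm wide; open, the fingers measure 117 mm over their backs; the gripper's body (75 mm by 190 mm) begins 51 mm behind the grasp point.
Start: joints at [-48.323, 22.042, 0.453, 0, -68.411, -14.817], TCP at [0.282, -0.558, 0.234] pointing down, gripper open.
Joint ranges: [-179.83, 179.83], [-69.29, 118.12], [-61.27, 80.66], [-181.25, 117.63], [-171.15, -9.14], [-177.46, 177.46]. Speed limits (degrees/s): [159.86, 159.86, 180, 180, 180, 180].

INTERFACE

Orientations are given as a 3x3 rotation matrix whose columns are the frame's x, y, z axes.
In Python, from station import r gives the robot as it stands.
- The arm moves only by the tool servo_tool, never from a script. Its argument "commands" is a list that holds one entry, the list of rows, each a list of 7 numbers: the closure, from 0 (fully open) to 1 (shut), then the shift along the tool's x, y, z in mm, then the turn, a rotation vector about the tool's x, y, z in rad. In form: [[[claw, x, y, z, ax, ay, az], ...]]. A call has exactly 5 rows; each row is the pose to reach, as a shift and turn from the pose commanded when the call began, along the tool's axes at that moment; what a row does not reach only later rows make up. A row lasts 1/10 s, in which the tool goes at most 50 mm and 8.59 degrees, less where a joint would pass 70% of its speed; a pose out of reach is approached as far as the arm can. A call with a gripper value outside its range is refused whole. The fingers move at their own pace and stop on an object; the grip force is fixed at half the most. Time passes only in rows, so rows that repeat a pose let the fingers close, or fill a call up. It gives the time, the measured TCP pose, the force, the opening and the grip force at its end, in the units of the state.
- r.sense(): the state, without advancing time (a new reading comes with each control period).
- r.capture(name): name is "scene" or "top" or "wrist"; returns a dict with "pixels" (480x640x3 uint8, red, green, blue), "camera_matrix" (3x3 intrinsics, pixels), "R" (3x3) and "t" (3): a world point X has camera coordinates R X + t. Camera axes: x right, y down, z forward; pixel columns grow to the right and rows downward; lengths in m; the calibration is good to about 2 mm. A picture is of the moment at which its call begins. There is no depth.
- r.finish_job(): hands the job in; it is judged then, once.
The state is a dict: "time_s": time; "joints": joint angles; "joint_velocities": joint speeds; "effort": joint torques, N m; "tcp_pos": TCP position; "ee_rot": TCP orientation; "wrist_force": force on the tool from outside, world axes, zero at the start; "moment": the same for the moment, N m; "gripper_width": opening from 0.0 (shut) to 1.0 (fully open); "gripper_force": force on a finger pad.
Only numpy, scipy, OpenCV 4.12 (cv2) and the standard library are available. Lean on these libraries where they do the work, as an engineer would, in place of code of your own. Each camera call takes 0.05 s, during which the arm holds its last target. There are 200 camera calls.

## Working session

There is one attempt and no reset: what is moved stays moved. The work goes in short steps, Python scripts to look and compute and a tool call to move; the robot and the scene stay as the last step left them, time stands still between calls to the robot, and variables do not carry over. Pictures are saved under pics/ and viewed, at most 10 in all, crops included, and the job is handed in when it is done.

Besides the shell and the picture viewer there is one more tool, called after "Call:" as name(argument=value, ...) on one line, values as JSON. servo_tool: Moves the arm, as the interface text tells. Its arguments: {"type":"object","properties":{"commands":{"type":"array","items":{"type":"array","items":{"type":"array","items":{"type":"number"}}}}},"required":["commands"]}

```bash
mkdir -p pics; python3 - <<'E'
from station import r
import cv2,numpy as np,pickle
d={}
for n in ("scene","top"):
    c=r.capture(n); d[n]=c; cv2.imwrite(f"pics/{n}0.png",c["pixels"][:,:,::-1])
    print(n,np.round(c["camera_matrix"],1).tolist(),np.round(c["R"],3).tolist(),np.round(c["t"],3).tolist())
pickle.dump(d,open("cams.pkl","wb"))
s=r.sense(); print(s["tcp_pos"],np.round(s["ee_rot"],3).tolist(),s["time_s"])
E
```

```text
scene [[491.3, 0.0, 321.0], [0.0, 491.3, 238.9], [0.0, 0.0, 1.0]] [[0.619, 0.785, 0.016], [0.498, -0.377, -0.781], [-0.607, 0.492, -0.624]] [-0.175, -0.237, 1.528]
top [[607.5, 0.0, 319.7], [0.0, 607.5, 233.1], [0.0, 0.0, 1.0]] [[-0.022, -1.0, -0.008], [-0.989, 0.023, -0.147], [0.147, 0.005, -0.989]] [-0.115, 0.496, 1.456]
[ 0.28217934 -0.55709863  0.23257182] [[-0.892, -0.452, -0.001], [-0.452, 0.892, 0.002], [0.0, 0.002, -1.0]] 0.1
```

View pics/scene0.png

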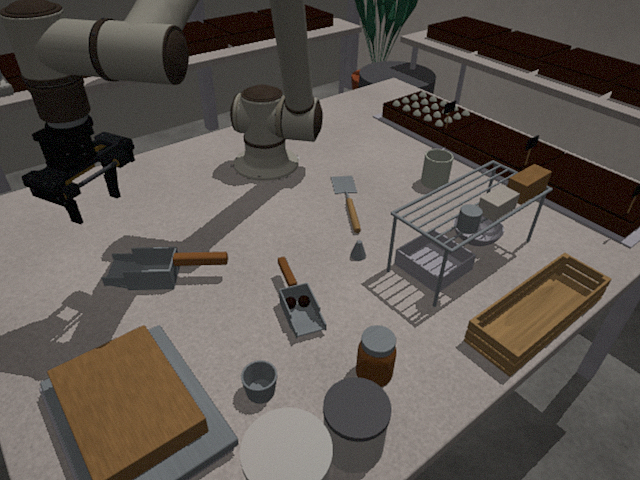

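View pics/top0.png

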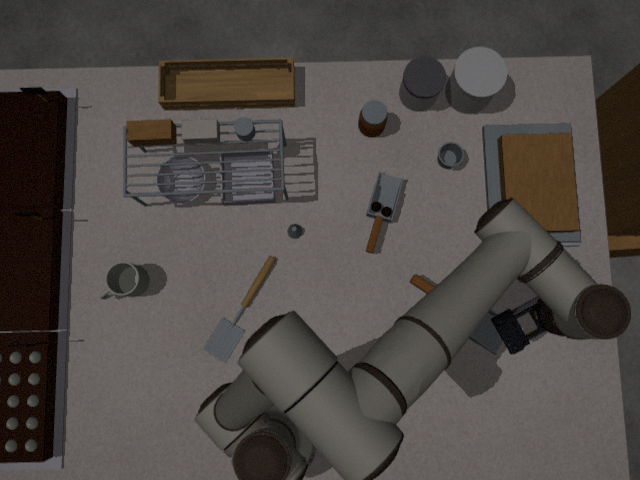

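Scene: handles that could be confused, in scene / top pixels:
- small scoop with two truffles: (287,271) / (375,235)
- big empty scoop: (200,258) / (425,287)
- spatula: (352,213) / (260,280)

I choose the small scoop with the truffles. The square tin is under the right half of the rack at top (248,180), and the bowl is at (182,180). Next is a close crop.

```bash
python3 - <<'E'
import cv2,numpy as np
a=cv2.imread("pics/top0.png")
x=cv2.resize(a[160:260,345:425],None,fx=5,fy=5,interpolation=cv2.INTER_CUBIC)
y=cv2.resize(a[105:225,115:320],(800,500)[0:2] and (615,360),interpolation=cv2.INTER_CUBIC)
cv2.imwrite("pics/c1.png",cv2.convertScaleAbs(x,alpha=1.5)); 
s=cv2.imread("pics/scene0.png")[150:320,370:570]
cv2.imwrite("pics/c2.png",cv2.convertScaleAbs(np.vstack([y,]),alpha=1.5))
E
```

```text
(no output)
```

View pics/c1.png

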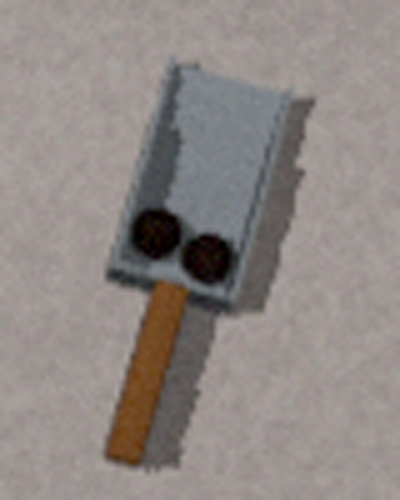

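View pics/c2.png

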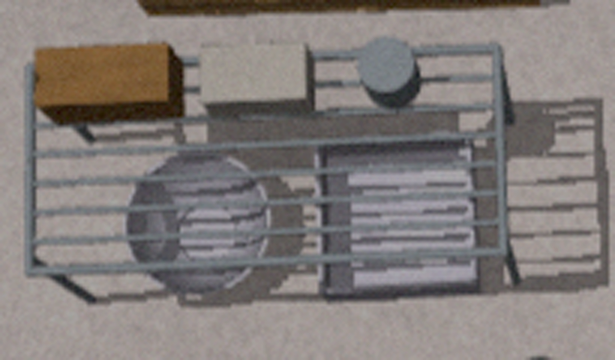

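Crop 1 confirms the small scoop with both truffles, handle ends at about (370,250) and (379,218) in top pixels. Crop 2 shows the shelf corners and the square tin in the right half, rim corners about (222,203), (274,202), (272,153), (221,153).

```bash
cat > h.py <<'E'
import numpy as np,pickle
C=pickle.load(open("cams.pkl","rb"))
def ray(c,u,v,z):
    d=c["R"].T@np.linalg.solve(c["camera_matrix"],[u,v,1]); o=-c["R"].T@c["t"]
    return o+d*(z-o[2])/d[2]
def proj(c,X):
    p=c["camera_matrix"]@(c["R"]@np.array(X)+c["t"]); return p[:2]/p[2]
E
python3 - <<'E'
from h import *
t=C["top"];s=C["scene"]
P=lambda n,u,v,z,c=t:print(n,np.round(ray(c,u,v,z)*1000).astype(int))
P("h rear",370,251,.049);P("h front",378.8,218.5,.049)
P("lipL",379.4,172.4,.030);P("lipR",403.4,178.4,.030)
for n,u,v in(("RL",33,47),("RR",500,45),("FR",502,250),("FL",30,270)):P("rack "+n,115+u/3,105+v/3,.163)
for n,u,v in(("RL",318,143),("RR",472,143),("FR",478,292),("FL",323,297)):P("tin "+n,115+u/3,105+v/3,.045)
P("tinscene front",397,246,.045,s);P("sc tin FR",434,285,.0,s);P("scene h rear",281,260,.049,s)
P("rack FL? scene",393,215,.161,s);P("rack FR?",440,258,.161,s);P("far",494,165,.161,s)
P("legs",390,270,0,s);P("legs",437,304,0,s);P("leg FR top",115+518/3,105+282/3,0);P("leg FL top",115+93/3,105+302/3,0)
for u,v in((156,233),(207,259)):P("truf",345+u/5,160+v/5,.017)
E
```

```text
h rear [ 445 -248   49]
h front [ 524 -272   49]
lipL [ 644 -279   30]
lipR [ 628 -339   30]
rack RL [748 315 163]
rack RR [741 -45 163]
rack FR [579 -45 163]
rack FL [572 313 163]
tin RL [701 115  45]
tin RR [698 -13  45]
tin FR [571 -17  45]
tin FL [570 111  45]
tinscene front [575  -5  45]
sc tin FR [689   6   0]
scene h rear [ 456 -251   49]
rack FL? scene [588 -48 161]
rack FR? [743 -76 161]
far [588 303 161]
legs [592 -38   0]
legs [733 -34   0]
leg FR top [588 -47   0]
leg FL top [580 313   0]
truf [ 560 -269   17]
truf [ 546 -294   17]
```

```bash
cat >> h.py <<'E'
from scipy.spatial.transform import Rotation as Ro
from station import r
rad=np.radians
def pose(G,yaw,tau):   # grasp point in m, heading deg, tool tilt forward deg -> TCP pos, R
    h=np.array([np.cos(rad(yaw)),np.sin(rad(yaw)),0]);k=np.array([0,0,1.]);c,s=np.cos(rad(tau)),np.sin(rad(tau))
    z=-c*k+s*h; x=-(c*h+s*k); return np.array(G)+.008*z,np.c_[x,np.cross(z,x),z]
def delta(p,R,p0=None,R0=None):
    if p0 is None: q=r.sense();p0,R0=q["tcp_pos"],np.array(q["ee_rot"])
    return np.round((R0.T@(p-p0))*1000,1),np.round(Ro.from_matrix(R0.T@R).as_rotvec(),4)
def chain(*poses):     # successive deltas, each from the pose before
    p0=R0=None
    for p,R in poses:
        print(*delta(p,R,p0,R0)); p0,R0=p,R
def lipG(L,yaw,p,e=.012):  # grasp point for a lip point; e = grip ahead of handle centre
    h=np.array([np.cos(rad(yaw)),np.sin(rad(yaw)),0]);k=np.array([0,0,1.]);c,s=np.cos(rad(p)),np.sin(rad(p))
    return np.array(L)-(.155-e)*(c*h-s*k)+.022*(s*h+c*k)
E
python3 -c "
from h import *
chain(pose([.41,-.36,.2],-28,8),pose([.499,-.266,.16],-17.6,15),pose([.499,-.266,.04],-17.6,15))"
```

```text
[-203.7  117.1   40.7] [ 0.0686 -0.1299  0.9556]
[-29.5 125.2  44.3] [-0.0362 -0.1218 -0.178 ]
[ 31.1   0.  115.9] [0. 0. 0.]
```

Call:
servo_tool(commands=[[[0,-40,23,8,0.01,-0.02,0.14],[0,-80,46,16,0.02,-0.04,0.28],[0,-120,70,24,0.03,-0.06,0.42],[0,-160,94,32,0.04,-0.08,0.56],[0,-203,117,40,0.05,-0.1,0.7]]])

```text
time_s: 0.6
tcp_pos: [0.4066, -0.3664, 0.1943]
ee_rot: [[-0.971, 0.217, 0.1], [0.215, 0.976, -0.035], [-0.106, -0.013, -0.994]]
wrist_force: [0.6, 0.5, 0.1]
gripper_width: 1.003
gripper_force: 0.0
```

```bash
python3 -c "
from h import *
chain(pose([.499,-.266,.16],-17.6,15))"
```

```text
[-65.8 118.4  47.8] [ 0.0037 -0.1552  0.0891]
```

Call:
servo_tool(commands=[[[0,-22,40,16,0,-0.05,0.03],[0,-44,80,32,0,-0.1,0.06],[0,-66,118,48,0.004,-0.155,0.09],[0,-66,118,48,0.004,-0.155,0.09],[0,-66,118,48,0.004,-0.155,0.09]]])

```text
time_s: 1.1
tcp_pos: [0.5001, -0.2673, 0.1518]
ee_rot: [[-0.924, 0.295, 0.244], [0.285, 0.955, -0.077], [-0.256, -0.001, -0.967]]
wrist_force: [-0.1, 0.2, 0.8]
gripper_width: 1.001
gripper_force: 0.0
```

```bash
python3 - <<'E'
from h import *
import cv2
c=r.capture("wrist"); cv2.imwrite("pics/w1.png",c["pixels"][:,:,::-1]); C["w1"]=c; pickle.dump(C,open("cams.pkl","wb"))
chain(pose([.499,-.266,.16],-17.6,15))
for X in([.488,-.262,.049],[.444,-.248,.049],[.636,-.309,.018]):print(proj(c,X))
E
```

```text
[-0.2  1.8  0.2] [ 0.0002 -0.0012  0.0057]
[321.03962142 184.55591454]
[321.99397208 116.46888576]
[318.88434449 317.98516317]
```

View pics/w1.png

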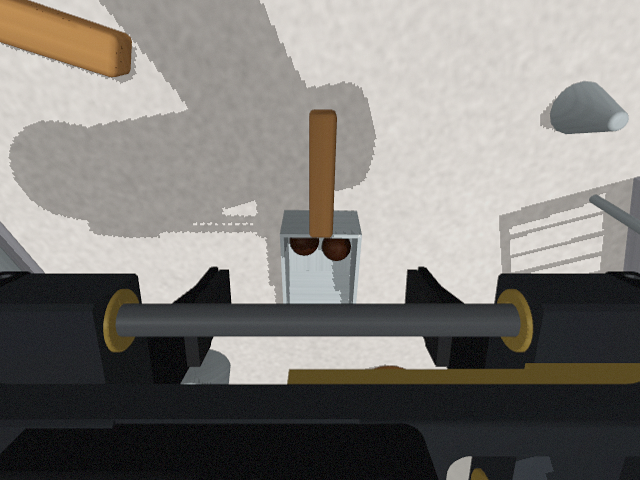

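The wrist view shows the small handle centred between the jaws, from (323,110) to (320,235), about 4 mm nearer than predicted. I descend with that correction.

Call:
servo_tool(commands=[[[0,11,1.5,39,0,0,0.005],[0,22,1.5,78,0,0,0.005],[0,34,1.5,105,0,0,0.005],[0,34,1.5,115,0,0,0.005],[0,34,1.5,115,0,0,0.005]]])

```text
time_s: 1.65
tcp_pos: [0.4975, -0.2673, 0.032]
ee_rot: [[-0.921, 0.304, 0.245], [0.293, 0.953, -0.078], [-0.257, -0.0, -0.966]]
wrist_force: [-0.4, 0.4, -0.3]
gripper_width: 1.0
gripper_force: 0.0
```

Call:
servo_tool(commands=[[[1,0,0,0,0,0,0],[1,0,0,0,0,0,0],[1,0,0,0,0,0,0],[1,0,0,0,0,0,0],[1,0,0,0,0,0,0]]])

```text
time_s: 2.15
tcp_pos: [0.498, -0.2661, 0.0332]
ee_rot: [[-0.921, 0.302, 0.247], [0.292, 0.953, -0.078], [-0.259, 0.0, -0.966]]
wrist_force: [-0.6, 0.6, 0.0]
gripper_width: 0.631
gripper_force: 0.0
```

Call:
servo_tool(commands=[[[1,0,0,0,0,0,0],[1,0,0,0,0,0,0],[1,0,0,0,0,0,0],[1,0,0,0,0,0,0],[1,0,0,0,0,0,0]]])

```text
time_s: 2.65
tcp_pos: [0.4977, -0.2661, 0.0325]
ee_rot: [[-0.921, 0.302, 0.246], [0.292, 0.953, -0.078], [-0.258, 0.0, -0.966]]
wrist_force: [0.6, 0.1, -1.4]
gripper_width: 0.203
gripper_force: 29.9
```

Call:
servo_tool(commands=[[[1,-2,0,-7,0,0,0],[1,-7,0,-27,0,0,0],[1,-15,0,-55,0,0,0],[1,-22,0,-83,0,0,0],[1,-26,0,-97,0,0,0]]])

```text
time_s: 3.15
tcp_pos: [0.4983, -0.2662, 0.1358]
ee_rot: [[-0.92, 0.302, 0.249], [0.292, 0.953, -0.078], [-0.261, 0.001, -0.965]]
wrist_force: [1.3, -0.7, -2.5]
gripper_width: 0.204
gripper_force: 29.9
```

```bash
python3 - <<'E'
from h import *
import cv2
c=r.capture("wrist"); s=r.capture("scene")
a=cv2.resize(s["pixels"][180:330,220:390],(680,600)); cv2.imwrite("pics/s2.png",np.ascontiguousarray(a[:,:,::-1]))
im=c["pixels"]
cv2.imwrite("pics/both.png",np.vstack([a[:300],cv2.resize(im[60:340,150:490],(680,300))]) [:,:,::-1]) if 0 else None
w=cv2.resize(im[0:360,220:420],(300,540)); t=cv2.resize(s["pixels"][175:310,250:370],(480,540))
cv2.imwrite("pics/lift.png",np.hstack([w,t])[:,:,::-1])
q=r.sense();print(q["tcp_pos"],q["wrist_force"],q["moment"])
g=np.array([.484+.0,-.261,.040+.097+.0])
for yaw,p in((-17.6,0),(-17.6,8)):
    R=Ro.from_euler("ZY",[yaw,p],degrees=True).as_matrix()
    G=q["tcp_pos"]-.008*np.array(q["ee_rot"])[:,2]
    for n,X in(("rear",[-.058,0,.009]),("lip",[.143,0,-.022]),("backwall",[.028,0,.002])):print(p,n,proj(c,G+R@np.array(X)),proj(s,G+R@np.array(X)))
E
```

```text
[ 0.49878983 -0.2663554   0.13571763] [ 1.01290644 -0.40944326 -2.28829658] [ 0.19343718  0.70073624 -0.00157499]
0 rear [319.81136546 193.94576776] [276.59453656 219.04802875]
0 lip [318.59621223 437.30017449] [308.16739179 292.73666918]
0 backwall [319.12033886 351.90868198] [289.03717816 245.86175294]
8 rear [319.92620382 209.34802971] [276.69019229 216.48047337]
8 lip [318.54085171 407.34652073] [307.382851   298.56047496]
8 backwall [319.09035791 345.53496495] [289.08517147 247.36757865]
```

View pics/lift.png

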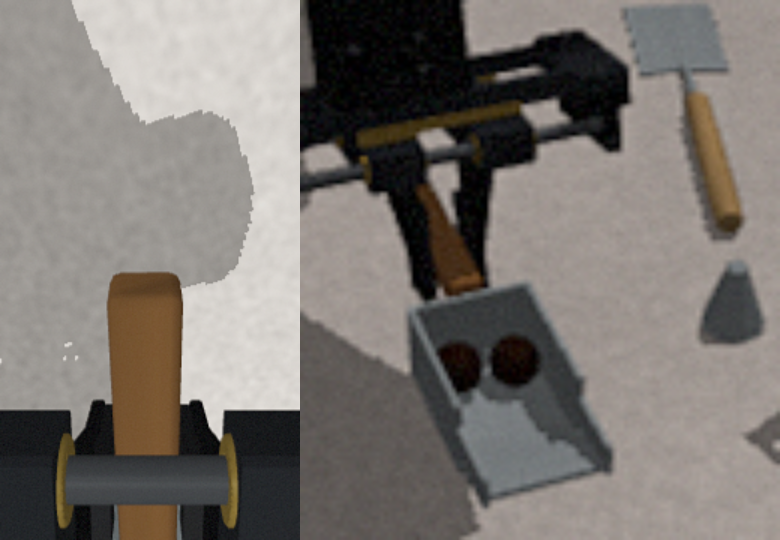

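The scoop is lifted level with no slip and both truffles are in the pan. Lip about (311,295) in the scene picture against (308,293) predicted for level. Next I plan the carry.

```bash
python3 - <<'E'
from h import *
print(ray(C["top"],295,231,.03),ray(C["scene"],360,239,.045),ray(C["scene"],358,257,.0))
chain(pose([.45,-.20,.143],-13,15),pose([.415,-.14,.143],-9,15),pose([.405,-.05,.143],-4,15),pose([.395,.049,.125],0,15),pose([.395,.049,.112],0,15))
E
```

```text
[ 0.50109572 -0.06577233  0.03      ] [ 0.50312138 -0.05641632  0.045     ] [ 0.51191508 -0.06676189  0.        ]
[ 62.4  48.7 -16.5] [-0.0202  0.0043 -0.0775]
[ 46.   50.7 -12.3] [-0.0181 -0.     -0.0674]
[23.1 87.5 -6.2] [-0.0226  0.     -0.0843]
[21.  98.2 13. ] [-0.0181  0.     -0.0674]
[ 3.4  0.  12.6] [0. 0. 0.]
```

Call:
servo_tool(commands=[[[1,6,5,-2,-0.002,0,-0.008],[1,19,15,-5,-0.006,0,-0.023],[1,36,28,-9,-0.012,0,-0.045],[1,52,41,-13,-0.017,0,-0.065],[1,64,50,-16,-0.02,0.004,-0.077]]])

```text
time_s: 3.75
tcp_pos: [0.447, -0.1974, 0.13]
ee_rot: [[-0.944, 0.225, 0.243], [0.218, 0.974, -0.057], [-0.249, -0.001, -0.968]]
wrist_force: [0.5, 0.5, -2.3]
gripper_width: 0.205
gripper_force: 29.9
```

Call:
servo_tool(commands=[[[1,10,11,-2,-0.004,0,-0.015],[1,20,22,-5,-0.008,0,-0.03],[1,30,33,-8,-0.012,0,-0.045],[1,39,43,-10,-0.015,0,-0.056],[1,46,51,-12,-0.018,0,-0.067]]])

```text
time_s: 4.25
tcp_pos: [0.4137, -0.1374, 0.1309]
ee_rot: [[-0.956, 0.157, 0.249], [0.152, 0.988, -0.04], [-0.252, -0.0, -0.968]]
wrist_force: [0.8, -0.3, -1.4]
gripper_width: 0.198
gripper_force: 29.9
```

```bash
python3 - <<'E'
from h import *
chain(pose([.405,-.05,.143],-4,15),pose([.395,.049,.125],0,15),pose([.395,.049,.112],0,15))
E
```

```text
[18.4 85.2 -9.3] [-0.0226 -0.0069 -0.0845]
[21.  98.2 13. ] [-0.0181  0.     -0.0674]
[ 3.4  0.  12.6] [0. 0. 0.]
```

Call:
servo_tool(commands=[[[1,4,15,-2,-0.004,-0.001,-0.015],[1,9,34,-4,-0.009,-0.003,-0.034],[1,13,54,-6,-0.014,-0.005,-0.054],[1,16,72,-8,-0.019,-0.006,-0.072],[1,18,85,-9,-0.023,-0.007,-0.085]]])

```text
time_s: 4.75
tcp_pos: [0.4085, -0.0501, 0.1357]
ee_rot: [[-0.963, 0.068, 0.26], [0.066, 0.998, -0.018], [-0.261, 0.0, -0.965]]
wrist_force: [-0.5, -0.2, -2.6]
gripper_width: 0.205
gripper_force: 29.9
```

Call:
servo_tool(commands=[[[1,5,18,2,-0.004,0,-0.013],[1,9,40,5,-0.008,0,-0.028],[1,14,64,8,-0.013,0,-0.045],[1,18,84,11,-0.016,0,-0.058],[1,21,98,13,-0.018,0,-0.067]]])

```text
time_s: 5.25
tcp_pos: [0.3986, 0.049, 0.1175]
ee_rot: [[-0.965, -0.001, 0.261], [-0.001, 1.0, 0.0], [-0.261, 0.0, -0.965]]
wrist_force: [-0.3, 0.1, -2.2]
gripper_width: 0.199
gripper_force: 29.9
```

```bash
python3 - <<'E'
from h import *
import cv2
q=r.sense();print(q["tcp_pos"],np.round(q["ee_rot"],3).tolist(),q["joints"],q["wrist_force"])
t=r.capture("top");s=r.capture("scene")
C["t3"]=t;C["s3"]=s;pickle.dump(C,open("cams.pkl","wb"))
a=cv2.resize(t["pixels"][100:300,180:330],(450,600));b=cv2.resize(s["pixels"][110:310,340:456],(348,600))
cv2.imwrite("pics/pre.png",cv2.convertScaleAbs(np.hstack([a,b]),alpha=1.4)[:,:,::-1])
G=q["tcp_pos"]-.008*np.array(q["ee_rot"])[:,2]
L=G+[.143,0,-.022];print("lip",L,proj(t,L),proj(s,L))
E
```

```text
[0.39855735 0.0490044  0.11749858] [[-0.965, -0.001, 0.261], [-0.001, 1.0, 0.0], [-0.261, 0.0, -0.965]] [  35.23081608    1.14075079  -56.83773462   24.37961845  -21.31754394
 -147.09836694] [-0.31680341  0.14750724 -2.1530782 ]
lip [0.53947151 0.049001   0.10322188] [244.6172142  211.36316889] [405.18839524 210.6232778 ]
```

View pics/pre.png

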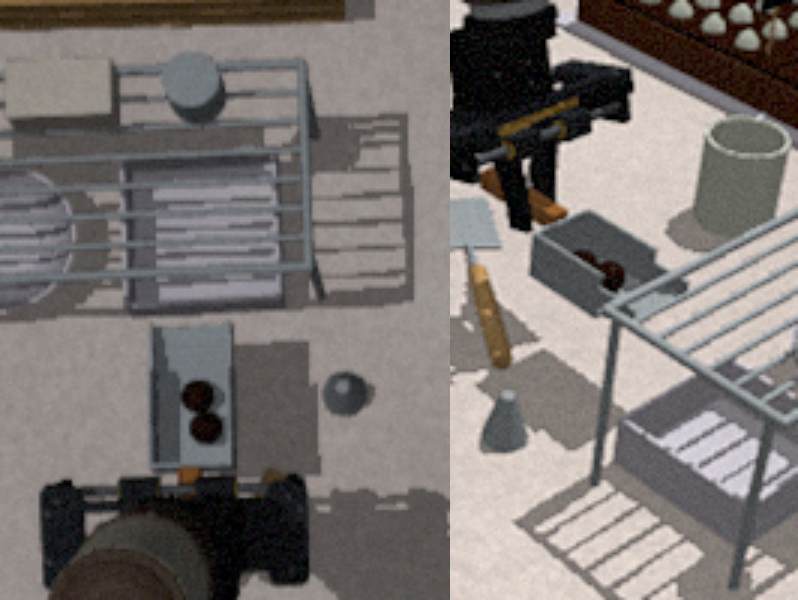

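Pre-insertion view: the scoop is level in front of the tin, lip at top (244,207), both truffles in the pan, clear of the rack and leg.

```bash
python3 - <<'E'
from h import *
Y=.049
chain(*[pose(lipG([.603,Y,z],0,p),0,15-p) for p,z in((0,.086),(13,.080),(25,.074),(37,.072))])
E
```

```text
[-56.7  -0.1  33.1] [0.0004 0.0017 0.0026]
[-13.1   0.  -22.7] [0.     0.2269 0.    ]
[-13.1   0.  -20.4] [0.     0.2094 0.    ]
[-13.7   0.  -24.5] [0.     0.2094 0.    ]
```

Call:
servo_tool(commands=[[[1,-7,0,4,0,0,0],[1,-20,0,12,0,0,0],[1,-36,0,21,0,0,0],[1,-49,0,29,0,0,0],[1,-56,0,33,0,0.002,0.002]]])

```text
time_s: 5.85
tcp_pos: [0.4631, 0.0471, 0.1003]
ee_rot: [[-0.966, 0.005, 0.259], [0.005, 1.0, -0.001], [-0.259, 0.001, -0.966]]
wrist_force: [0.8, 0.3, -1.1]
gripper_width: 0.203
gripper_force: 29.9
```

Call:
servo_tool(commands=[[[1,-2,0,-4,0,0.04,0],[1,-5,0,-9,0,0.09,0],[1,-8,0,-14,0,0.14,0],[1,-11,0,-19,0,0.19,0],[1,-13,0,-23,0,0.227,0]]])

```text
time_s: 6.35
tcp_pos: [0.4692, 0.0478, 0.1268]
ee_rot: [[-0.999, 0.004, 0.034], [0.004, 1.0, 0.002], [-0.034, 0.002, -0.999]]
wrist_force: [0.4, -0.2, -3.2]
gripper_width: 0.203
gripper_force: 29.9
```

```bash
python3 - <<'E'
from h import *
import cv2
q=r.sense();print(q["tcp_pos"],q["wrist_force"],q["joints"])
t=r.capture("top");s=r.capture("scene")
a=cv2.resize(t["pixels"][120:270,200:300],(400,600));b=cv2.resize(s["pixels"][150:300,380:480],(400,600))
cv2.imwrite("pics/in.png",cv2.convertScaleAbs(np.hstack([a,b]),alpha=1.4)[:,:,::-1])
chain(*[pose(lipG([.603,.049,z],0,p),0,15-p) for p,z in((25,.074),(37,.072))])
E
```

```text
[0.46917994 0.04782351 0.1267575 ] [ 0.38442382 -0.23988786 -3.15244459] [  26.12550365   12.87905894  -30.82076747    1.07622413  -44.48805996
 -117.0976409 ]
[-11.7   1.1 -19.1] [ 0.0028  0.2122 -0.0041]
[-13.7   0.  -24.5] [0.     0.2094 0.    ]
```

View pics/in.png

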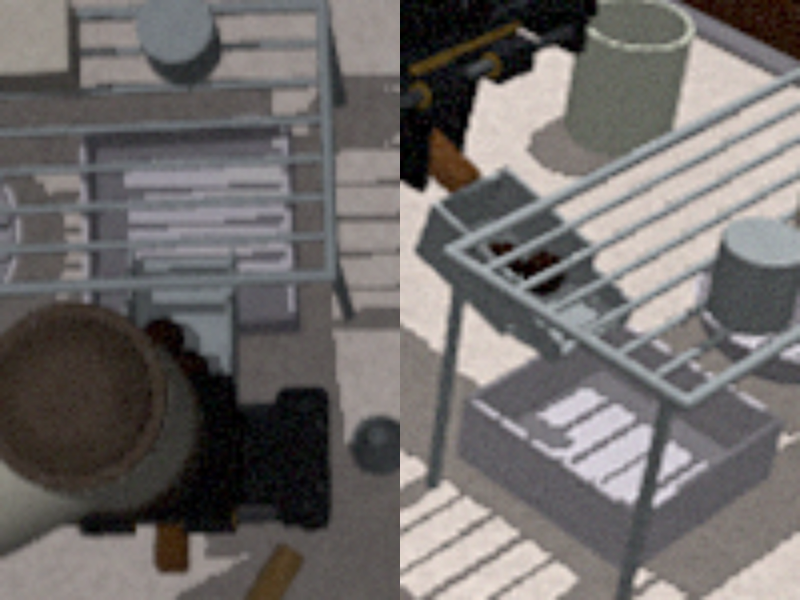

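The lip is inside the tin opening, about 30 mm past the front wall and clear of the rack, with both truffles still in the pan. I tip further.

Call:
servo_tool(commands=[[[1,-2,0,-4,0,0.04,0],[1,-4,0,-8,0,0.08,0],[1,-7,0.5,-12,0.001,0.125,-0.002],[1,-10,1,-16,0.002,0.17,-0.003],[1,-12,1,-19,0.003,0.212,-0.004]]])

```text
time_s: 6.95
tcp_pos: [0.4794, 0.0484, 0.1455]
ee_rot: [[-0.984, -0.001, -0.177], [-0.0, 1.0, -0.002], [0.177, -0.002, -0.984]]
wrist_force: [0.3, 0.7, -2.3]
gripper_width: 0.202
gripper_force: 29.9
```

Call:
servo_tool(commands=[[[1,-3,0,-5,0,0.04,0],[1,-6,0,-10,0,0.08,0],[1,-8,0,-15,0,0.125,0],[1,-11,0,-20,0,0.17,0],[1,-14,0,-24,0,0.21,0]]])

```text
time_s: 7.45
tcp_pos: [0.4977, 0.0485, 0.1665]
ee_rot: [[-0.926, -0.001, -0.378], [0.0, 1.0, -0.002], [0.378, -0.002, -0.926]]
wrist_force: [-0.3, 0.3, -1.4]
gripper_width: 0.201
gripper_force: 29.9
```

Call:
servo_tool(commands=[[[1,0,0,0,0,0,0],[1,0,0,0,0,0,0],[1,0,0,0,0,0,0],[1,0,0,0,0,0,0],[1,0,0,0,0,0,0]]])

```text
time_s: 7.95
tcp_pos: [0.4973, 0.0488, 0.1671]
ee_rot: [[-0.926, -0.002, -0.377], [-0.001, 1.0, -0.002], [0.377, -0.002, -0.926]]
wrist_force: [0.7, 0.6, -2.5]
gripper_width: 0.206
gripper_force: 29.9
```

```bash
python3 - <<'E'
from h import *
import cv2
t=r.capture("top");s=r.capture("scene")
a=cv2.resize(t["pixels"][120:270,200:300],(400,600));b=cv2.resize(s["pixels"][150:300,380:480],(400,600))
cv2.imwrite("pics/out.png",cv2.convertScaleAbs(np.hstack([a,b]),alpha=1.6)[:,:,::-1])
chain(*[pose(lipG([x,.049,z],0,p),0,15-p) for x,z,p in((.603,.080,25),(.603,.086,12),(.603,.09,0),(.539,.103,0))])
E
```

```text
[ 9.5  0.2 19.7] [-0.0021 -0.2116  0.0011]
[ 9.   0.  25.2] [ 0.     -0.2269  0.    ]
[ 7.3  0.  24.6] [ 0.     -0.2094  0.    ]
[ 58.5   0.  -29.1] [0. 0. 0.]
```

View pics/out.png

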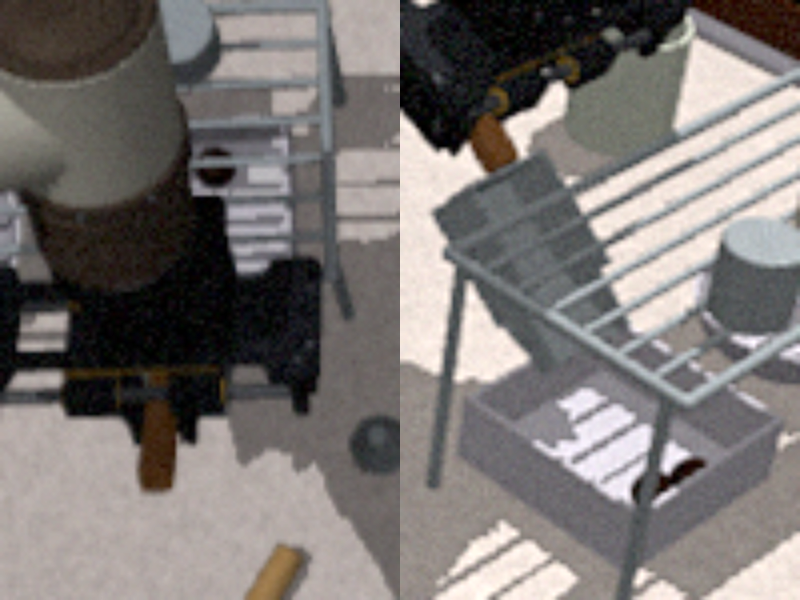

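Both truffles lie in the square tin (crop about (650,485) and (690,468)) and the scoop is empty. Now I level it and withdraw.

Call:
servo_tool(commands=[[[1,2,0,4,0,-0.04,0],[1,4,0,8,0,-0.08,0],[1,6,0,12,0,-0.125,0],[1,8,0,16,0,-0.17,0],[1,9.5,0,20,-0.002,-0.21,0]]])

```text
time_s: 8.55
tcp_pos: [0.481, 0.0487, 0.1521]
ee_rot: [[-0.985, -0.001, -0.174], [-0.001, 1.0, 0.0], [0.174, 0.0, -0.985]]
wrist_force: [-0.1, 0.1, -2.1]
gripper_width: 0.207
gripper_force: 29.9
```

Call:
servo_tool(commands=[[[1,2,0,5,0,-0.045,0],[1,4,0,10,0,-0.09,0],[1,6,0,15,0,-0.135,0],[1,7,0,20,0,-0.18,0],[1,9,0,25,0,-0.227,0]]])

```text
time_s: 9.05
tcp_pos: [0.468, 0.0488, 0.1291]
ee_rot: [[-0.999, -0.001, 0.052], [-0.001, 1.0, 0.0], [-0.052, 0.0, -0.999]]
wrist_force: [-0.0, -0.1, -1.2]
gripper_width: 0.202
gripper_force: 29.9
```

Call:
servo_tool(commands=[[[1,1,0,5,0,-0.04,0],[1,3,0,10,0,-0.08,0],[1,4,0,15,0,-0.125,0],[1,6,0,20,0,-0.17,0],[1,7,0,25,0,-0.21,0]]])

```text
time_s: 9.55
tcp_pos: [0.4621, 0.0491, 0.1039]
ee_rot: [[-0.966, -0.001, 0.259], [-0.001, 1.0, 0.001], [-0.259, 0.001, -0.966]]
wrist_force: [1.4, -1.7, -1.2]
gripper_width: 0.202
gripper_force: 29.9
```

Call:
servo_tool(commands=[[[1,8,0,-4,0,0,0],[1,22,0,-11,0,0,0],[1,38,0,-19,0,0,0],[1,52,0,-26,0,0,0],[1,59,0,-29,0,0,0]]])

```text
time_s: 10.05
tcp_pos: [0.3969, 0.0484, 0.1172]
ee_rot: [[-0.966, -0.001, 0.258], [-0.001, 1.0, 0.0], [-0.258, 0.0, -0.966]]
wrist_force: [0.2, 0.0, -2.2]
gripper_width: 0.203
gripper_force: 29.9
```

```bash
python3 - <<'E'
from h import *
chain(*[pose(G,y,15) for G,y in(([.405,-.05,.143],-4),([.415,-.14,.143],-9),([.492,-.25,.143],-17),([.492,-.25,.046],-17))])
E
```

```text
[-14.4 -98.5 -14.9] [ 0.0185 -0.0013  0.0681]
[-15.7 -89.3   4.2] [ 0.0226 -0.      0.0843]
[-90.1 -96.9  24.1] [0.0361 0.     0.1349]
[25.1  0.  93.7] [0. 0. 0.]
```

Call:
servo_tool(commands=[[[1,-2,-15,-5,0.003,0,0.01],[1,-5,-37,-8,0.007,0,0.026],[1,-8,-60,-11,0.011,0,0.042],[1,-12,-82,-13,0.015,0,0.057],[1,-14,-98,-15,0.018,0,0.068]]])

```text
time_s: 10.55
tcp_pos: [0.4081, -0.05, 0.1353]
ee_rot: [[-0.964, 0.07, 0.257], [0.068, 0.998, -0.017], [-0.258, 0.001, -0.966]]
wrist_force: [-0.3, 0.2, -1.4]
gripper_width: 0.202
gripper_force: 29.9
```

Call:
servo_tool(commands=[[[1,-3,-18,1,0.005,0,0.017],[1,-6,-36,2,0.009,0,0.034],[1,-9,-54,3,0.014,0,0.05],[1,-12,-72,3,0.018,0,0.067],[1,-15,-89,4,0.022,0,0.084]]])

```text
time_s: 11.05
tcp_pos: [0.4173, -0.1398, 0.135]
ee_rot: [[-0.954, 0.156, 0.254], [0.151, 0.988, -0.039], [-0.257, 0.001, -0.966]]
wrist_force: [0.2, 0.2, -1.2]
gripper_width: 0.201
gripper_force: 29.9
```

Call:
servo_tool(commands=[[[1,-18,-19,5,0.007,0,0.027],[1,-40,-43,11,0.016,0,0.06],[1,-62,-67,17,0.025,0,0.093],[1,-80,-86,21,0.032,0,0.12],[1,-90,-97,24,0.036,0,0.135]]])

```text
time_s: 11.55
tcp_pos: [0.4956, -0.2509, 0.1348]
ee_rot: [[-0.924, 0.293, 0.247], [0.284, 0.956, -0.075], [-0.258, 0.001, -0.966]]
wrist_force: [-0.1, -0.0, -2.3]
gripper_width: 0.203
gripper_force: 29.9
```

```bash
python3 - <<'E'
from h import *
import cv2
q=r.sense()
print(q["tcp_pos"]);chain(*[pose(G,y,15) for G,y in(([.492,-.25,.048],-17),([.492,-.25,.041],-17))])
c=r.capture("wrist")["pixels"]; w=cv2.cvtColor(c,cv2.COLOR_RGB2HSV)
# rear end of handle: brown pixels in the central column, as at lift (rows ~180)
col=w[100:300,310:330]; m=((col[...,0]<16)&(col[...,1]>110)).mean(1)
print("rear row",100+np.argmax(m>.6))
E
```

```text
[ 0.49563695 -0.2509263   0.13480398]
[26.  -0.3 90.9] [ 0.0008 -0.001  -0.0011]
[1.8 0.  6.8] [0. 0. 0.]
rear row 182
```

The handle sits in the jaws as it did at lift (rear end at row 182 against 180), so there was no slip. Lowering.

Call:
servo_tool(commands=[[[1,5,0,17,0,0,0],[1,12,0,42,0,0,0],[1,19,0,67,0,0,0],[1,24,0,84,0,0,0],[1,26,0,91,0,0,0]]])

```text
time_s: 12.1
tcp_pos: [0.491, -0.2485, 0.038]
ee_rot: [[-0.925, 0.292, 0.242], [0.282, 0.957, -0.074], [-0.253, 0.0, -0.967]]
wrist_force: [-0.8, -0.1, -3.3]
gripper_width: 0.204
gripper_force: 29.9
```

Call:
servo_tool(commands=[[[1,0.5,0,2,0,0,0],[1,1,0,4,0,0,0],[1,1.5,0,6,0,0,0],[1,2,0,8,0,0,0],[1,2,0,8,0,0,0]]])

```text
time_s: 12.6
tcp_pos: [0.4931, -0.2491, 0.0325]
ee_rot: [[-0.924, 0.291, 0.248], [0.282, 0.957, -0.075], [-0.259, 0.001, -0.966]]
wrist_force: [-1.6, 0.6, 0.7]
gripper_width: 0.199
gripper_force: 29.9
```

Call:
servo_tool(commands=[[[0.7,0,0,0,0,0,0],[0.5,0,0,0,0,0,0],[0.3,0,0,0,0,0,0],[0.2,0,0,0,0,0,0],[0.2,0,0,0,0,0,0]]])

```text
time_s: 13.1
tcp_pos: [0.4925, -0.249, 0.0316]
ee_rot: [[-0.924, 0.292, 0.246], [0.282, 0.957, -0.075], [-0.258, 0.001, -0.966]]
wrist_force: [0.4, -0.2, 1.1]
gripper_width: 0.573
gripper_force: 0.0
```

Call:
servo_tool(commands=[[[0.2,0,0,0,0,0,0],[0.2,0,0,0,0,0,0],[0.2,0,0,-10,0,0,0],[0.2,0,0,-30,0,0,0],[0.2,0,0,-60,0,0,0]]])

```text
time_s: 13.6
tcp_pos: [0.4765, -0.2442, 0.0893]
ee_rot: [[-0.925, 0.292, 0.243], [0.282, 0.957, -0.074], [-0.254, 0.0, -0.967]]
wrist_force: [0.0, -0.8, 0.2]
gripper_width: 0.797
gripper_force: 0.0
```

Call:
servo_tool(commands=[[[0,0,0,-25,0,0,0],[0,0,0,-50,0,0,0],[0,0,0,-75,0,0,0],[0,0,0,-90,0,0,0],[0,0,0,-90,0,0,0]]])

```text
time_s: 14.1
tcp_pos: [0.4563, -0.2379, 0.1798]
ee_rot: [[-0.923, 0.291, 0.252], [0.281, 0.957, -0.075], [-0.263, 0.001, -0.965]]
wrist_force: [0.1, -0.1, -0.4]
gripper_width: 0.994
gripper_force: 0.0
```

```bash
python3 - <<'E'
from h import *
import cv2
w=r.capture("wrist")["pixels"];s=r.capture("scene")["pixels"]
a=cv2.resize(w,(400,300));b=cv2.resize(s[170:345,230:464],(400,300))
c=cv2.resize(s[200:320,380:540],(400,300));t=r.capture("top")["pixels"];d=cv2.resize(t[110:260,210:410],(400,300))
cv2.imwrite("pics/end.png",cv2.convertScaleAbs(np.vstack([np.hstack([a,b]),np.hstack([c,d])]),alpha=1.4)[:,:,::-1])
E
```

```text
(no output)
```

View pics/end.png

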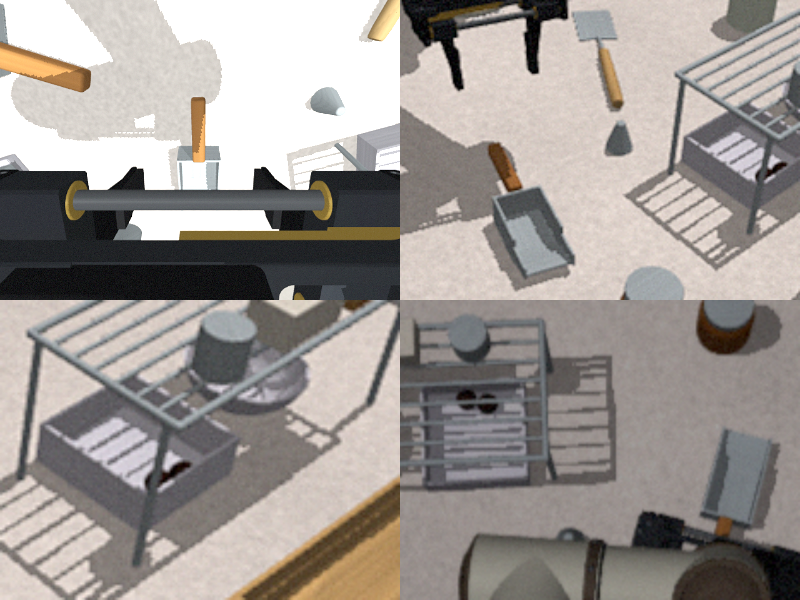

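The final picture shows both truffles in the square tin (top crop at (466,400) and (488,403)), the tin in place, the empty scoop flat on the table and the gripper clear of it.

```bash
python3 -c "
from station import r
print(r.finish_job())"
```

```text
the job is handed in; nothing more can be done
None
```

The job is handed in: both truffles are in the square tin, which stands where it was, the empty scoop lies flat on the table, released, and the arm moved for about 14 s of the 70 s allowed with no sign of touching the rack.

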